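Lay the blue-capped seed tube in the V-blocks

ROBOT

A 6-joint arm with a two-finger parallel gripper is mounted at the origin on the work surface. World frame = base frame: x ahead of the robot, y to its left, z up, the work surface at z = 0. Lengths are in m, angles in degrees, forces in N, time in s.
With the tool pointing down it reaches from about 0.35 to 0.875 m from the base axis. Payload 4.2 kg.
Tool frame: the origin (TCP) lies on the centre line of the jaws, within the pads' length; the fingertips stand tip_reach ahead of it and the grasp point (between the pads) is the TCP (tip_reach is the distance from the TCP to the fingertips, in m); z points along the fingers, y is the line along which they close (so a half turn about z gives the same grasp; the last joint's range is limited). The gripper opens to 87 mm and grips with 3 to 60 N. Pads are 19 mm wide; open, the fingers measure 117 mm over their backs; the gripper's body (75 mm by 190 mm) begins 51 mm behind the grasp point.
Start: joints at [-50.558, 22.042, 0.453, 0, -68.411, -14.817], TCP at [0.26, -0.568, 0.242] pointing down, gripper open.
Joint ranges: [-179.83, 179.83], [-69.29, 118.12], [-61.27, 80.66], [-181.25, 117.63], [-171.15, -9.14], [-177.46, 177.46]. Speed limits (degrees/s): [159.86, 159.86, 180, 180, 180, 180].

INTERFACE

Orientations are given as a 3x3 rotation matrix whose columns are the frame's x, y, z axes.
In Python, from station import sense, capture, finish_job, tip_reach gives the robot as it stands.
- The arm moves only by the tool arm_command, never from a script. Its argument "deltas" is a list of rows, each a list of 7 numbers: the turn, a rotation vector about the tool's x, y, z in rad, then the shift along the tool's x, y, z in cm, then the closure, from -1 (fully open) to 1 (shut), so that 0 is half open. In form: [[rx, ry, rz, dx, dy, dz, hand], ...]. A call has 1 to 8 rows; each row is the pose to reach, as a shift and turn from the pose commanded when the call began, along the tool's axes at that moment; what a row does not reach only later rows make up. A row lasts 1/12 s, in which the tool goes at most 41.7 mm and 7.16 degrees, less where a joint would pass 70% of its speed; a pose out of reach is approached as far as the arm can. A call with a gripper value outside its range is refused whole. The fingers move at their own pace and stop on an object; the grip force is fixed at half the most. Time passes only in rows, so rows that repeat a pose let the fingers close. It gives the time, the measured TCP pose, the force, the opening and the grip force at its end, in the units of the state.
- sense(): the state, without advancing time (a new reading comes with each control period).
- capture(name): name is "side" or "top" or "wrist"; returns a dict with "pixels" (480x640x3 uint8, blue, green, red), "fovy" (degrees; the focal length in pixels is half the picture's height over the tangent of half this angle, whatever the lens; pixels are square), "cx", "cy" (the principal point, pixels), "rvec" (rotation vector, rad) and "tvec" (3), from world to camera coordinates, as OpenCV has them. Camera axes: x right, y down, z forward; pixel columns grow to the right and rows downward; lengths in m; the calibration is good to about 2 mm. A picture is of the moment at which its call begins. There is no depth.
- finish_job(): hands the job in; it is judged then, once.
The state is a dict: "time_s": time; "joints": joint angles; "joint_velocities": joint speeds; "effort": joint torques, N m; "tcp_pos": TCP position; "ee_rot": TCP orientation; "wrist_force": force on the tool from outside, world axes, zero at the start; "moment": the same for the moment, N m; "gripper_width": opening from 0.0 (shut) to 1.0 (fully open); "gripper_force": force on a finger pad.
Only numpy, scipy, OpenCV 4.12 (cv2) and the standard library are available. Lean on these libraries where they do the work, as an engineer would, in place of code of your own. Each camera call takes 0.05 s, during which the arm holds its last target. There are 200 camera calls.

TASK

Pick the blue-capped sample tube out of the tube rack and lower it gently, without dropping it, into the two green V-blocks of the clamping stand, cap towards the orange stop, ready to be clamped. Its barrel must rest in both Vs, with the cap lying between the V-blocks and the stop; let go of it and leave the red- and yellow-capped tubes in their places.

Things in the scene. Friction and masses are not known exactly. Their poses are not given: they have to be found in the camera images.
- tube_blue: the tube to move: white barrel 36 mm in diameter with a blue band, ribbed blue cap 42 mm in diameter, about 90 g, lying level in the rack. Origin on its axis, about 48 mm above the table; x along the axis towards the cap: barrel from x = -80 to +62 mm, cap +62 to +84 mm. At the origin 62 mm of length are free for fingers between the rack's rails, down to the rack's base plate, 8 mm above the table
- tube_red: the same kind of tube with a red cap, same size, origin and axes; stays in the rack. The rack is a grey 130 x 290 mm plate with two white rails under the tubes at their x = -36 and +36 mm (10 mm thick, tops 30 mm above the table, 5 mm lips beside each tube). The three tubes lie side by side, 100 mm apart, in any order, caps the same way
- tube_yellow: the same kind of tube with a yellow cap, same size, origin and axes, in the same rack; stays there
- cradle: fixed stand: 10 mm base plate, two green V-blocks, orange stop (60 wide, 66 mm high). Origin on the underside below the stop's face towards the Vs; z up, x along the Vs to the stop. V-blocks at x = -140 and -68 mm, 14 mm thick, 60 mm wide, 58 mm apart inside; 90 degree Vs, bottom z = 24, open 48 mm at z = 48 mm. A tube with its origin at x = -104, y = 0, z = 49.5 mm is seated, cap 20 mm from the stop

How it is judged (in metres and radians):
At the end, for the whole second after the job is handed in: The blue-capped tube lies at rest in both Vs, cap towards the stop: its origin within 6 mm of y = 0 and 44 to 55 mm up in the stand's frame, its axis within 0.1 rad of the Vs, and its origin 78 to 124 mm from the stop's face along the tube (nominally 104 mm) (y of tube_blue in the frame of cradle between -0.006 and 0.006 m and z of tube_blue in the frame of cradle between 0.044 and 0.055 m and x of cradle in the frame of tube_blue between 0.078 and 0.124 m and angle between the x axis of tube_blue and the x axis of cradle, either way round below 0.1 rad and linear speed of tube_blue below 0.02 m/s and angular speed of tube_blue below 0.2 rad/s); the robot touches nothing.
It fails at once if the red-capped tube is moved more than 30 mm (distance of tube_red from where it was at the start of the episode above 0.03 m).
It fails at once if the yellow-capped tube is moved more than 30 mm (distance of tube_yellow from where it was at the start of the episode above 0.03 m).
It fails at once if the blue-capped tube is dropped (out of the fingers and faster than 0.7 m/s: a fall of about 25 mm) (contact force between the fingers and tube_blue below 0.05 N and linear speed of tube_blue above 0.7 m/s).
It also fails if it takes over 40 s, if anything falls off the work surface, if the arm or the gripper's body presses on something with over 40 N, if the wrist force passes 120 N, or if a joint passes its speed limit or range.

## Working session

There is one attempt and no reset: what is moved stays moved. The work goes in short steps, Python scripts to look and compute and a tool call to move; the robot and the scene stay as the last step left them, time stands still between calls to the robot, and variables do not carry over. Pictures are saved under pics/ and viewed, at most 10 in all, crops included, and the job is handed in when it is done.

Besides the shell and the picture viewer there is one more tool, called after "Emit:" as name(argument=value, ...), one argument or row to a line, values as JSON. arm_command: Moves the arm, as the interface text tells. Its arguments: {"type":"object","properties":{"deltas":{"type":"array"}},"required":["deltas"]}

```bash
mkdir -p pics; cat > h.py <<'E'
import numpy as np, cv2
from station import sense, capture, finish_job, tip_reach
def ray(c,u,v):
    f=240/np.tan(np.radians(c["fovy"])/2)
    R=cv2.Rodrigues(np.array(c["rvec"],float))[0]; t=np.array(c["tvec"],float).ravel()
    return -R.T@t, R.T@np.array([(u-c["cx"])/f,(v-c["cy"])/f,1])
def at_z(c,u,v,z):
    o,d=ray(c,u,v); return o+d*(z-o[2])/d[2]
E
python3 - <<'E'
from h import *
s=sense(); print(s["time_s"],s["tcp_pos"],s["ee_rot"],s["gripper_width"],tip_reach() if callable(tip_reach) else tip_reach)
import pickle
for n in("top","side"):
    c=capture(n); cv2.imwrite(f"pics/{n}0.png",c["pixels"]); pickle.dump(c,open(n+".pkl","wb")); print(n,ray(c,320,240),c["fovy"],c["cx"],c["cy"])
E
```

```text
0.0 [ 0.26022297 -0.56762955  0.24045003] [[-9.09136386e-01 -4.16497400e-01 -9.73246088e-04]
 [-4.16498532e-01  9.09134246e-01  1.97374026e-03]
 [ 6.27536644e-05  2.19975465e-03 -9.99997579e-01]] 0.9982677764197351 0.019
top (array([0.40771656, 0.02360218, 1.24483058]), array([ 0.17650105, -0.00276899, -0.98456662])) 42.691745479140785 312.32839563467513 251.9028332237255
side (array([0.18639679, 0.66346545, 0.65453143]), array([ 0.42612928, -0.65228695, -0.6271858 ])) 53.39089253311698 322.7550131561167 230.53670903262193
```

View pics/top0.png

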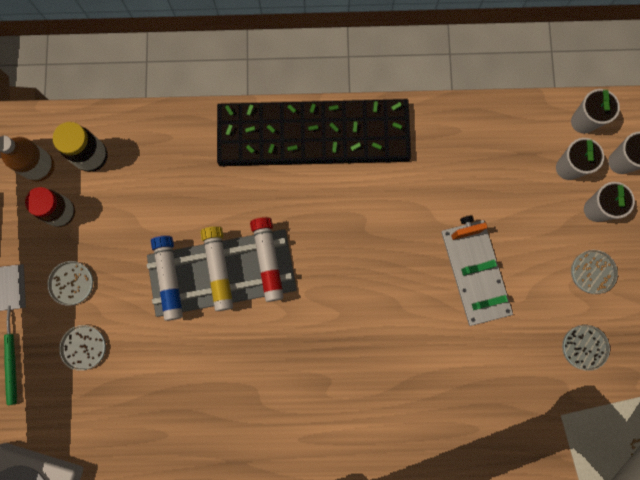

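View pics/side0.png

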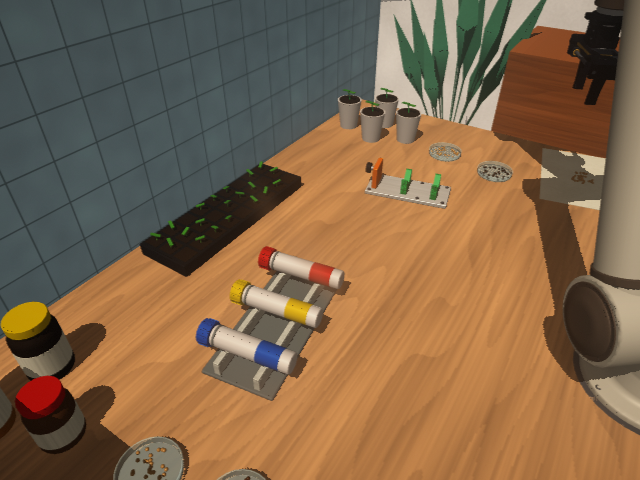

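The top view shows the blue tube leftmost in the rack, cap end at about (160,238) and tail at (172,318). The stand is at right, with the orange stop at (469,231) and the green Vs at (479,268) and (490,303). The side view agrees: caps point away from the robot.

```bash
cat >> h.py <<'E'
def move(s,p,xdir,yaw_free=True):
    """tool-frame shift (cm) and yaw (rad) to p with tool x along +-xdir"""
    R=np.array(s["ee_rot"]); d=R.T@(np.array(p)-s["tcp_pos"])*100
    x=R.T@np.array([xdir[0],xdir[1],0]); a=np.arctan2(x[1],x[0]); a=(a+np.pi/2)%np.pi-np.pi/2
    return np.round(d,2),round(a,4)
E
python3 - <<'E'
from h import *
import pickle
c=pickle.load(open("top.pkl","rb"))
hsv=cv2.cvtColor(c["pixels"],cv2.COLOR_BGR2HSV)
def cen(lo,hi,x0,x1,y0,y1):
    m=cv2.inRange(hsv,lo,hi); k=np.zeros_like(m);k[y0:y1,x0:x1]=m[y0:y1,x0:x1]
    n,l,st,ce=cv2.connectedComponentsWithStats(k)
    return [(st[i].tolist(),ce[i].round(1)) for i in range(1,n) if st[i,4]>25]
B=cen((100,120,40),(130,255,255),140,190,230,325)
G=cen((45,100,40),(85,255,255),445,515,250,320)
O=cen((5,180,120),(16,255,255),445,495,215,245)
print(B,G,O)
a=at_z(c,160.5,237.5,.048);b=at_z(c,172.5,318.5,.048)
x=(a-b)/np.linalg.norm(a-b);print("tube",a,b,np.linalg.norm(a-b),x,(a+b)/2)
g=[at_z(c,*q[1],.045) for q in G];print("V",g)
print("stop",[at_z(c,*q[1],.06) for q in O])
s=sense();print(s["joints"],move(s,list(((a+b)/2)[:2])+[.24],x))
w=capture("wrist");print(ray(w,320,240),w["fovy"])
E
```

```text
[([151, 236, 22, 13, 201], array([161.3, 241.8])), ([160, 289, 21, 22, 351], array([170.3, 299. ]))] [([462, 260, 35, 15, 230], array([479.1, 267.2])), ([472, 295, 36, 14, 219], array([489.9, 302.1]))] [([452, 223, 35, 15, 185], array([469.9, 229.2]))]
tube [0.63442022 0.3370708  0.048     ] [0.47356717 0.31059212 0.048     ] 0.16301786295806328 [0.98672038 0.1624281  0.        ] [0.55399369 0.32383146 0.048     ]
V [array([ 0.56157151, -0.29087536,  0.045     ]), array([ 0.49270677, -0.30752213,  0.045     ])]
stop [array([ 0.63502053, -0.273691  ,  0.06      ])]
[-5.05576545e+01  2.20880016e+01  3.88113200e-01 -2.37349357e-02
 -6.84125690e+01 -1.48152375e+01] (array([-63.84,  68.81,   0.18]), np.float64(0.2665))
(array([ 0.19536648, -0.59677161,  0.38567577]), array([ 0.23994746,  0.11792923, -0.96364523])) 58.556592700888245
```

Emit:
arm_command(
  deltas=[
    [0,0,0,-63.8,68.8,0,-1],
    [0,0,0,-63.8,68.8,0,-1],
    [0,0,0,-63.8,68.8,0,-1],
    [0,0,0,-63.8,68.8,0,-1],
    [0,0,0,-63.8,68.8,0,-1],
    [0,0,0,-63.8,68.8,0,-1],
    [0,0,0,-63.8,68.8,0,-1],
    [0,0,0,-63.8,68.8,0,-1],
  ],
)

```text
time_s: 0.82
tcp_pos: [0.3645, -0.2496, 0.2415]
ee_rot: [[-0.909, -0.416, 0.0], [-0.416, 0.909, 0.0], [-0.0, 0.0, -1.0]]
wrist_force: [1.4, -0.4, -0.0]
gripper_width: 1.002
gripper_force: 0.0
```

Emit:
arm_command(
  deltas=[
    [0,0,0,-41,44.2,0,-1],
    [0,0,0,-41,44.2,0,-1],
    [0,0,0,-41,44.2,0,-1],
    [0,0,0,-41,44.2,0,-1],
    [0,0,0,-41,44.2,0,-1],
    [0,0,0,-41,44.2,0,-1],
    [0,0,0,-41,44.2,0,-1],
    [0,0,0,-41,44.2,0,-1],
  ],
)

```text
time_s: 1.48
tcp_pos: [0.4688, 0.0673, 0.2417]
ee_rot: [[-0.909, -0.417, 0.0], [-0.417, 0.909, 0.0], [-0.0, 0.0, -1.0]]
wrist_force: [0.8, -0.2, 1.1]
gripper_width: 1.003
gripper_force: 0.0
```

Emit:
arm_command(
  deltas=[
    [0,0,0.05,-18.4,19.8,0,-1],
    [0,0,0.1,-18.4,19.8,0,-1],
    [0,0,0.15,-18.4,19.8,0,-1],
    [0,0,0.2,-18.4,19.8,0,-1],
    [0,0,0.2665,-18.4,19.8,0,-1],
    [0,0,0.2665,-18.4,19.8,0,-1],
    [0,0,0.2665,-18.4,19.8,0,-1],
    [0,0,0.2665,-18.4,19.8,0,-1],
  ],
)

```text
time_s: 2.15
tcp_pos: [0.5543, 0.3258, 0.2395]
ee_rot: [[-0.986, -0.166, -0.001], [-0.166, 0.986, -0.0], [0.001, -0.0, -1.0]]
wrist_force: [0.3, -0.5, 0.2]
gripper_width: 1.001
gripper_force: 0.0
```

```bash
python3 - <<'E'
from h import *
import pickle
c=capture("wrist"); cv2.imwrite("pics/w1.png",c["pixels"]); pickle.dump(c,open("w1.pkl","wb"))
s=sense(); print(s["tcp_pos"],s["ee_rot"],s["joints"])
E
```

```text
[0.55352537 0.3236433  0.23981379] [[-0.98634555 -0.16467922 -0.00179218]
 [-0.16467694  0.98634663 -0.00135249]
 [ 0.00199044 -0.0010389  -0.99999748]] [ 4.47380298e+01  2.37533896e+01  2.87507856e+00 -1.84261165e-02
 -6.92491742e+01 -1.25252936e+02]
```

View pics/w1.png

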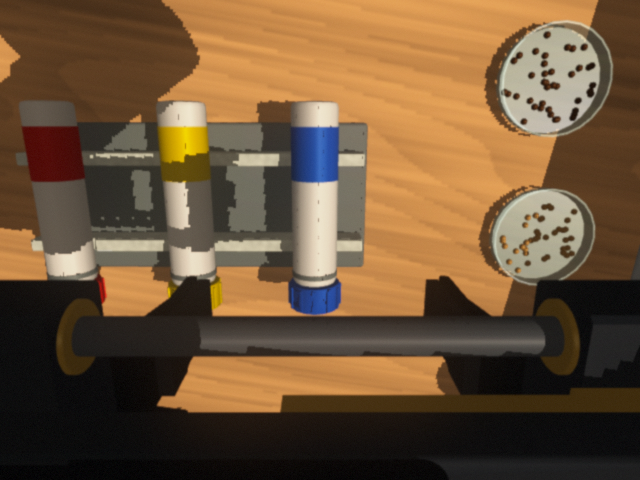

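The wrist view shows the blue tube with its tail at about (314,101), cap end at (315,312), rail stubs at (350,159) and (350,245), and silhouette edges near 291–338. I work out the axis from those.

```bash
python3 - <<'E'
from h import *
import pickle
c=pickle.load(open("w1.pkl","rb")); s=sense()
hsv=cv2.cvtColor(c["pixels"],cv2.COLOR_BGR2HSV); m=cv2.inRange(hsv,(100,120,30),(130,255,255)); m[:,:270]=0; m[:,360:]=0
P=[]
for v in (135,150,165,175,290,295,300):
    u=np.where(m[v])[0]; P.append(at_z(c,(u[0]+u[-1])/2,v,.048)); print(v,u[0],u[-1],P[-1])
P=np.array(P); vx,vy,x0,y0=cv2.fitLine(P[:,:2].astype(np.float32),cv2.DIST_L2,0,.01,.01).ravel()
if vx<0: vx,vy=-vx,-vy
d=np.array([vx,vy]); print("dir",d)
r=[at_z(c,350,159,.03)[:2],at_z(c,350,245,.03)[:2]]; print("rails",r,np.linalg.norm(r[0]-r[1]))
t=np.mean([(q-[x0,y0])@d for q in r]); o=np.array([x0,y0])+t*d
print("origin by rails",o,"tail",at_z(c,314,101,.048),"cap end",at_z(c,315,312,.048))
print(move(s,[*o,.048],d))
E
```

```text
135 294 337 [0.49388085 0.31462619 0.048     ]
150 292 337 [0.50513253 0.31572723 0.048     ]
165 292 336 [0.51652189 0.31723236 0.048     ]
175 292 337 [0.5241206  0.31889523 0.048     ]
290 291 339 [0.61932685 0.3352067  0.048     ]
295 291 339 [0.62379254 0.33595316 0.048     ]
300 291 339 [0.62828739 0.33670448 0.048     ]
dir [0.9860117  0.16667609]
rails [array([0.50856418, 0.34560199]), array([0.5805302 , 0.35920455])] 0.07324027025154552
origin by rails [0.54945996 0.3233406 ] tail [0.46956956 0.30941337 0.048     ] cap end [0.63919568 0.33852783 0.048     ]
(array([ 0.37,  0.06, 19.18]), np.float64(-0.002))
```

Emit:
arm_command(
  deltas=[
    [0,0,0,0.4,0.1,3,-1],
    [0,0,0,0.4,0.1,6,-1],
    [0,0,0,0.4,0.1,9,-1],
    [0,0,0,0.4,0.1,12,-1],
    [0,0,0,0.4,0.1,14.5,-1],
    [0,0,0,0.4,0.1,16.5,-1],
    [0,0,0,0.4,0.1,18.2,-1],
    [0,0,0,0.4,0.1,19.2,-1],
  ],
)

```text
time_s: 2.87
tcp_pos: [0.5483, 0.3199, 0.0475]
ee_rot: [[-0.987, -0.161, -0.003], [-0.161, 0.987, -0.003], [0.004, -0.002, -1.0]]
wrist_force: [-0.1, 0.9, -0.1]
gripper_width: 0.998
gripper_force: 0.0
```

Emit:
arm_command(
  deltas=[
    [0,0,0,0,0,0,-1],
    [0,0,0,0,0,0,1],
    [0,0,0,0,0,0,1],
    [0,0,0,0,0,0,1],
    [0,0,0,0,0,0,1],
    [0,0,0,0,0,0,1],
    [0,0,0,0,0,0,1],
    [0,0,0,0,0,0,1],
  ],
)

```text
time_s: 3.53
tcp_pos: [0.5496, 0.3222, 0.0499]
ee_rot: [[-0.987, -0.163, 0.0], [-0.163, 0.987, 0.0], [-0.0, 0.0, -1.0]]
wrist_force: [-0.2, 0.4, -0.1]
gripper_width: 0.552
gripper_force: 0.0
```

Emit:
arm_command(
  deltas=[
    [0,0,0,0,0,0,1],
    [0,0,0,0,0,0,1],
    [0,0,0,0,0,0,1],
    [0,0,0,0,0,0,1],
    [0,0,0,0,0,0,1],
    [0,0,0,0,0,0,1],
  ],
)

```text
time_s: 4.03
tcp_pos: [0.5495, 0.3221, 0.0496]
ee_rot: [[-0.987, -0.163, -0.0], [-0.163, 0.987, 0.0], [0.0, 0.0, -1.0]]
wrist_force: [-0.7, -0.4, 0.7]
gripper_width: 0.409
gripper_force: 30.0
```

Emit:
arm_command(
  deltas=[
    [0,0,0,0,0,-0.7,1],
    [0,0,0,0,0,-2,1],
    [0,0,0,0,0,-4,1],
    [0,0,0,0,0,-6.5,1],
    [0,0,0,0,0,-9,1],
    [0,0,0,0,0,-11.5,1],
    [0,0,0,0,0,-13.5,1],
    [0,0,0,0,0,-15,1],
  ],
)

```text
time_s: 4.7
tcp_pos: [0.55, 0.3223, 0.2024]
ee_rot: [[-0.987, -0.163, 0.002], [-0.163, 0.987, 0.002], [-0.003, 0.001, -1.0]]
wrist_force: [-0.2, -0.8, -0.6]
gripper_width: 0.405
gripper_force: 30.0
```

```bash
python3 - <<'E'
from h import *
c=capture("side"); cv2.imwrite("pics/s2.png",c["pixels"])
s=sense(); print(s["tcp_pos"],s["gripper_width"],s["gripper_force"],s["wrist_force"],s["moment"])
# stand from V centroids
v1=np.array([.56157,-.29088]);v2=np.array([.49271,-.30752]);d=(v1-v2)/np.linalg.norm(v1-v2)
print(d,(v1+v2)/2,move(s,[*((v1+v2)/2),.2],d))
E
```

```text
[0.5512206  0.32307206 0.20537564] 0.40769501125488683 29.999784529209137 [1.08880121 0.3033136  1.83837075] [ 0.07907185 -0.17240275  0.03916496]
[0.97202222 0.2348889 ] [ 0.52714 -0.2992 ] (array([ 12.54, -61.  ,   0.24]), np.float64(-0.0731))
```

View pics/s2.png

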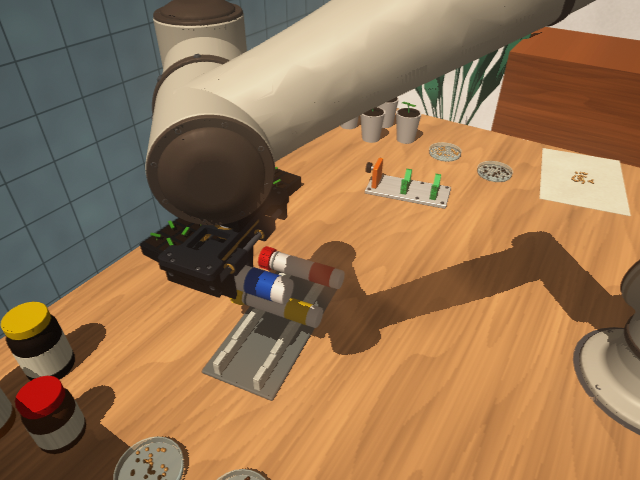

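The tube is held level, and the red and yellow tubes haven't moved. I stop short of the stand for a clear wrist view.

Emit:
arm_command(
  deltas=[
    [0,0,0,10,-49,0,1],
    [0,0,0,10,-49,0,1],
    [0,0,0,10,-49,0,1],
    [0,0,0,10,-49,0,1],
    [0,0,0,10,-49,0,1],
    [0,0,0,10,-49,0,1],
    [0,0,0,10,-49,0,1],
    [0,0,0,10,-49,0,1],
  ],
)

```text
time_s: 5.42
tcp_pos: [0.5359, -0.0129, 0.1993]
ee_rot: [[-0.987, -0.163, -0.001], [-0.163, 0.987, 0.0], [0.001, 0.0, -1.0]]
wrist_force: [1.5, 0.2, -0.8]
gripper_width: 0.405
gripper_force: 30.0
```

Emit:
arm_command(
  deltas=[
    [0,0,-0.0731,3,-14,0,1],
    [0,0,-0.0731,4,-18,0,1],
    [0,0,-0.0731,4,-18,0,1],
    [0,0,-0.0731,4,-18,0,1],
    [0,0,-0.0731,4,-18,0,1],
    [0,0,-0.0731,4,-18,0,1],
    [0,0,-0.0731,4,-18,0,1],
    [0,0,-0.0731,4,-18,0,1],
  ],
)

```text
time_s: 6.08
tcp_pos: [0.5263, -0.1946, 0.1991]
ee_rot: [[-0.972, -0.234, -0.001], [-0.234, 0.972, 0.0], [0.001, 0.001, -1.0]]
wrist_force: [0.3, 0.3, -0.8]
gripper_width: 0.407
gripper_force: 30.0
```

```bash
python3 - <<'E'
from h import *
import pickle
c=capture("wrist"); cv2.imwrite("pics/w3.png",c["pixels"]); pickle.dump(c,open("w3.pkl","wb"))
s=sense(); print(s["tcp_pos"],s["ee_rot"],s["gripper_width"])
for nm,c in(("w",c),("t",pickle.load(open("top.pkl","rb")))):
    hsv=cv2.cvtColor(c["pixels"],cv2.COLOR_BGR2HSV); m=cv2.inRange(hsv,(45,80,30),(85,255,255))
    n,l,st,ce=cv2.connectedComponentsWithStats(m)
    for i in range(1,n):
        if st[i,4]>100: print(nm,st[i],ce[i].round(1),at_z(c,*ce[i],.045).round(4))
E
```

```text
[ 0.52655756 -0.19419178  0.19930922] [[-9.71965034e-01 -2.35125002e-01 -4.53987999e-04]
 [-2.35125148e-01  9.71965058e-01  3.00131917e-04]
 [ 3.70691954e-04  3.98461725e-04 -9.99999852e-01]] 0.40696601999188103
w [ 118  126  102   22 2091] [168.2 136.1] [ 0.49   -0.3072  0.045 ]
w [ 130  220   95   30 2371] [178.  233.2] [ 0.5562 -0.2903  0.045 ]
t [601  90   9  21 133] [605.6 100.7] [ 0.899  -0.5702  0.045 ]
t [585 140   9  21 142] [589.6 150.4] [ 0.7943 -0.5281  0.045 ]
t [615 185  10  22 146] [620.5 195.8] [ 0.699  -0.5808  0.045 ]
t [462 260  35  15 251] [479.  267.2] [ 0.5616 -0.2908  0.045 ]
t [472 295  36  15 243] [489.8 302.2] [ 0.4926 -0.3073  0.045 ]
t [  4 334  13  71 707] [  9.8 369.9] [0.3814 0.6251 0.045 ]
```

View pics/w3.png

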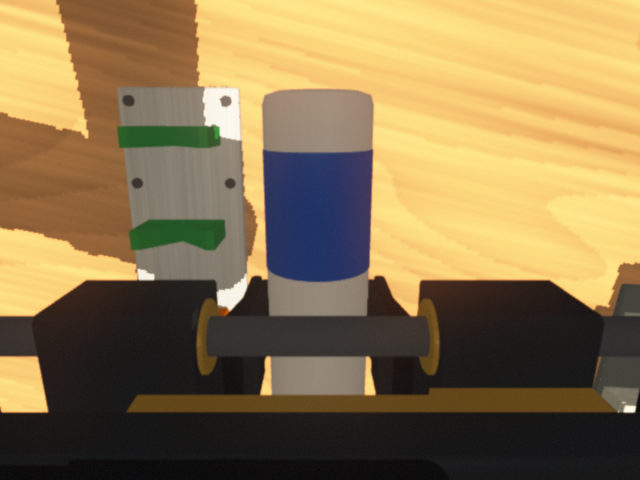

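The wrist view shows the stand at left. The V-blocks are at (168,136) and (178,233), a V bottom is at about (181,240), and the base plate's end corners are (118,87) and (240,87). The tube is held aligned with it. I work out the centre line from these features.

```bash
python3 - <<'E'
from h import *
import pickle
c=pickle.load(open("w3.pkl","rb"));t=pickle.load(open("top.pkl","rb"));s=sense()
P=lambda u,v,z:at_z(c,u,v,z)[:2]
cand={"Vbot1":P(181,240,.024),"top1":(P(131,248,.048)+P(223,247,.048))/2,"top2":(P(119,127,.048)+P(219,126,.048))/2,"plate":(P(118,87,.01)+P(240,87,.01))/2,
"screwA":(P(128.5,100.5,.01)+P(225.5,101,.01))/2,"screwB":(P(137.5,183,.01)+P(230,183,.01))/2,
"topcamstop":at_z(t,469.9,229.2,.06)[:2]}
for k,v in cand.items(): print(k,v.round(4))
L=np.array(list(cand.values())[:6]);d=np.array([.972,.235]);n=np.array([-d[1],d[0]])
for k,v in cand.items(): print(k,"along",round(v@d,4),"across",round(v@n,4))
# fit stand pose to outline corners of both blocks' tops in wrist image (ends, z=.048)
def proj(c,p):
    K=np.array([[240/np.tan(np.radians(c["fovy"])/2),0,c["cx"]],[0,240/np.tan(np.radians(c["fovy"])/2),c["cy"]],[0,0,1]])
    return cv2.projectPoints(np.array(p,float),np.array(c["rvec"],float),np.array(c["tvec"],float),K,None)[0][:,0]
from scipy.optimize import least_squares
loc=np.array([[-61,0,24],[-61,30,48],[-61,-30,48],[-147,30,48],[-147,-30,48]])/1e3
pix=np.array([[181,240],[223,247.5],[131,248.5],[219,126],[119,127]])
W=lambda q:np.c_[q[0]+np.cos(q[2])*loc[:,0]-np.sin(q[2])*loc[:,1],q[1]+np.sin(q[2])*loc[:,0]+np.cos(q[2])*loc[:,1],loc[:,2]]
f=least_squares(lambda q:(proj(c,W(q))-pix).ravel(),[.63,-.274,.237]);print(f.x,f.fun.round(1))
q=f.x;dd=np.array([np.cos(q[2]),np.sin(q[2])]);o=q[:2]-.104*dd;print(o,dd,move(s,[*o,.2],dd))
big=cv2.resize(c["pixels"][70:330,90:270],None,fx=2.3,fy=2.3);cv2.imwrite("pics/w3c.png",big)
E
```

```text
Vbot1 [ 0.5681 -0.2928]
top1 [ 0.566  -0.2886]
top2 [ 0.4834 -0.3066]
plate [ 0.4569 -0.3159]
screwA [ 0.4669 -0.3159]
screwB [ 0.5265 -0.3014]
topcamstop [ 0.635  -0.2737]
Vbot1 along 0.4833 across -0.4181
top1 along 0.4823 across -0.4135
top2 along 0.3978 across -0.4116
plate along 0.3699 across -0.4144
screwA along 0.3796 across -0.4167
screwB along 0.441 across -0.4167
topcamstop along 0.5529 across -0.4153
[ 0.62673726 -0.27648609  0.21083059] [ 4.7 -0.1 -5.6  2.3  3.1 -0.8 -6.   0.9  4.2 -2.5]
[ 0.52504009 -0.2982504 ] [0.97785743 0.20927218] (array([  2.59, -10.08,  -0.07]), np.float64(0.0265))
```

View pics/w3c.png

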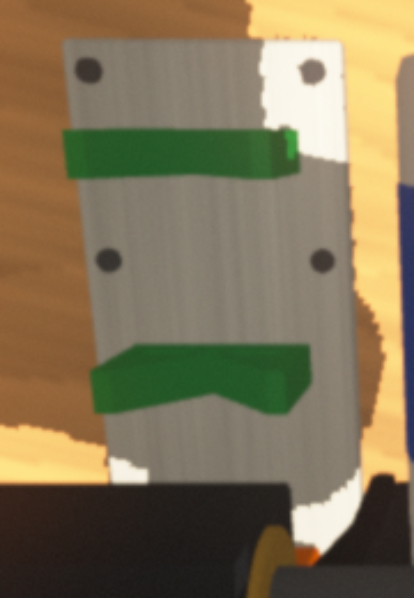

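```bash
cat > fit.py <<'E'
from h import *
import pickle
from scipy.optimize import least_squares
c=pickle.load(open("w3.pkl","rb"));s=sense();F=240/np.tan(np.radians(c["fovy"])/2)
K=np.array([[F,0,c["cx"]],[0,F,c["cy"]],[0,0,1]])
cr=np.array([[212,392],[93,413],[290,412],[91,370],[193,174],[69,178],[275,178]])
pix=cr/2.3+[90,70]
def W(q):
    H=q[3]*1000
    loc=np.array([[-61,0,24],[-61,-30,H],[-61,30,H],[-75,-30,H],[-133,0,24],[-133,-30,H],[-133,30,H]])/1e3
    C,S=np.cos(q[2]),np.sin(q[2])
    return np.c_[q[0]+C*loc[:,0]-S*loc[:,1],q[1]+S*loc[:,0]+C*loc[:,1],loc[:,2]]
pr=lambda q:cv2.projectPoints(W(q),np.array(c["rvec"],float),np.array(c["tvec"],float),K,None)[0][:,0]
f=least_squares(lambda q:(pr(q)-pix).ravel(),[.63,-.274,.237,.05],loss="soft_l1");print(f.x,(pr(f.x)-pix).round(1).tolist())
q=f.x;dd=np.array([np.cos(q[2]),np.sin(q[2])]);o=q[:2]-.104*dd;print(o,dd,move(s,[*o,.2],dd))
E
python3 fit.py
```

```text
[ 0.62741817 -0.2770662   0.23575897  0.0472798 ] [[0.7, 0.1], [1.2, -0.5], [-1.6, 0.0], [-0.1, -0.6], [1.0, 0.2], [-0.2, 0.3], [-1.5, 0.4]]
[ 0.52629508 -0.30135862] [0.97233734 0.23358103] (array([  2.55, -10.41,  -0.07]), np.float64(0.0016))
```

Emit:
arm_command(
  deltas=[
    [0,0,0,0.8,-3.5,0,1],
    [0,0,0,1.7,-7,0,1],
    [0,0,0,2.6,-10.4,0,1],
    [0,0,0,2.6,-10.4,0,1],
    [0,0,0,2.6,-10.4,3,1],
    [0,0,0,2.6,-10.4,6,1],
    [0,0,0,2.6,-10.4,8,1],
    [0,0,0,2.6,-10.4,9,1],
  ],
)

```text
time_s: 6.8
tcp_pos: [0.5244, -0.3002, 0.1064]
ee_rot: [[-0.972, -0.235, -0.005], [-0.236, 0.972, 0.002], [0.004, 0.003, -1.0]]
wrist_force: [-1.2, 0.3, -1.1]
gripper_width: 0.403
gripper_force: 30.0
```

Emit:
arm_command(
  deltas=[
    [0,0,0,0,0,0,1],
    [0,0,0,0,0,0,1],
  ],
)

```text
time_s: 6.97
tcp_pos: [0.5266, -0.3016, 0.11]
ee_rot: [[-0.972, -0.236, 0.0], [-0.236, 0.972, -0.001], [-0.0, -0.001, -1.0]]
wrist_force: [-0.9, -0.6, 0.1]
gripper_width: 0.403
gripper_force: 30.0
```

```bash
python3 - <<'E'
from h import *
s=sense(); o=[0.5263,-.3014]; d=[.9723,.2336]
print(s["tcp_pos"],s["wrist_force"],move(s,[*o,.051],d))
w=capture("wrist")["pixels"]; a=capture("side")["pixels"][120:230,330:480]
a=cv2.resize(a,(640,469)); cv2.imwrite("pics/w4.png",cv2.resize(np.vstack([w[60:440],a]),None,fx=.7,fy=.7))
E
```

```text
[ 0.52659391 -0.30163376  0.11004757] [-0.90485131 -0.6314428   0.05500374] (array([0.02, 0.03, 5.9 ]), np.float64(0.0026))
```

View pics/w4.png

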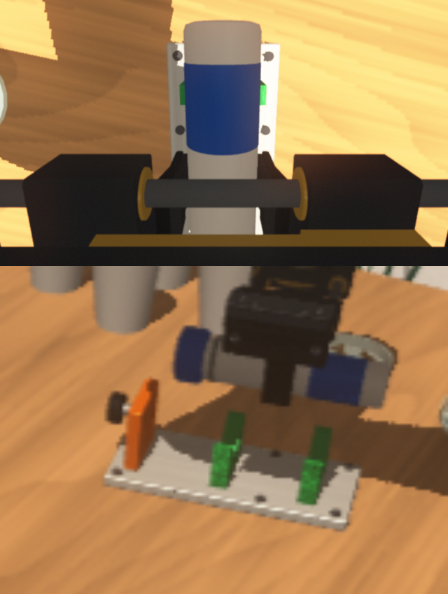

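The wrist image shows the tube centred over the plate (223 against 224). The side view shows the cap towards the stop and the fingers between the Vs. Now I lower it.

Emit:
arm_command(
  deltas=[
    [0,0,0,0,0,1.5,1],
    [0,0,0,0,0,3,1],
    [0,0,0,0,0,4,1],
    [0,0,0,0,0,4.7,1],
    [0,0,0,0,0,5.2,1],
    [0,0,0,0,0,5.5,1],
    [0,0,0,0,0,5.5,1],
    [0,0,0,0,0,5.5,1],
  ],
)

```text
time_s: 7.73
tcp_pos: [0.5261, -0.3025, 0.055]
ee_rot: [[-0.972, -0.234, 0.001], [-0.234, 0.972, -0.0], [-0.001, -0.001, -1.0]]
wrist_force: [-0.1, -0.5, -0.6]
gripper_width: 0.402
gripper_force: 30.0
```

Emit:
arm_command(
  deltas=[
    [0,0,0,0,0,0.1,1],
    [0,0,0,0,0,0.2,1],
    [0,0,0,0,0,0.3,1],
    [0,0,0,0,0,0.3,1],
    [0,0,0,0,0,0.3,1],
  ],
)

```text
time_s: 8.15
tcp_pos: [0.5258, -0.3023, 0.0517]
ee_rot: [[-0.972, -0.234, 0.0], [-0.234, 0.972, -0.0], [-0.0, -0.0, -1.0]]
wrist_force: [1.1, 1.0, -1.5]
gripper_width: 0.405
gripper_force: 30.0
```

Emit:
arm_command(
  deltas=[
    [0,0,0,0,0,0.1,1],
    [0,0,0,0,0,0.1,1],
    [0,0,0,0,0,0.1,1],
  ],
)

```text
time_s: 8.4
tcp_pos: [0.5258, -0.3023, 0.0514]
ee_rot: [[-0.972, -0.235, 0.0], [-0.235, 0.972, -0.0], [-0.0, -0.0, -1.0]]
wrist_force: [-0.9, 1.3, 5.0]
gripper_width: 0.408
gripper_force: 30.0
```

Emit:
arm_command(
  deltas=[
    [0,0,0,0,0,0.1,1],
    [0,0,0,0,0,0.1,1],
    [0,0,0,0,0,0.1,1],
  ],
)

```text
time_s: 8.65
tcp_pos: [0.5259, -0.3023, 0.0514]
ee_rot: [[-0.972, -0.235, 0.0], [-0.235, 0.972, -0.001], [-0.0, -0.001, -1.0]]
wrist_force: [-3.5, 2.0, 8.7]
gripper_width: 0.407
gripper_force: 30.0
```

Contact at the expected seated height, z = 0.0514. I open gradually.

Emit:
arm_command(
  deltas=[
    [0,0,0,0,0,0,0.1],
    [0,0,0,0,0,0,0],
    [0,0,0,0,0,0,-0.2],
    [0,0,0,0,0,0,-0.4],
    [0,0,0,0,0,0,-0.6],
    [0,0,0,0,0,0,-0.8],
    [0,0,0,0,0,0,-0.8],
    [0,0,0,0,0,0,-0.8],
  ],
)

```text
time_s: 9.32
tcp_pos: [0.5257, -0.3023, 0.0494]
ee_rot: [[-0.972, -0.234, -0.0], [-0.234, 0.972, 0.0], [0.0, 0.0, -1.0]]
wrist_force: [1.2, 0.6, 0.1]
gripper_width: 0.848
gripper_force: 0.0
```

Emit:
arm_command(
  deltas=[
    [0,0,0,0,0,0,-0.8],
    [0,0,0,0,0,0,-0.8],
    [0,0,0,0,0,-1,-0.8],
    [0,0,0,0,0,-3,-0.8],
    [0,0,0,0,0,-6,-0.8],
    [0,0,0,0,0,-9,-0.8],
    [0,0,0,0,0,-12,-0.8],
    [0,0,0,0,0,-15,-0.8],
  ],
)

```text
time_s: 9.98
tcp_pos: [0.5255, -0.3023, 0.202]
ee_rot: [[-0.972, -0.234, 0.001], [-0.234, 0.972, -0.0], [-0.001, -0.001, -1.0]]
wrist_force: [1.1, 0.1, -0.4]
gripper_width: 0.899
gripper_force: 0.0
```

```bash
python3 - <<'E'
from h import *
s=sense(); print(s["tcp_pos"],s["gripper_width"],s["time_s"])
w=capture("wrist"); a=capture("side")["pixels"][120:230,330:480]
hsv=cv2.cvtColor(w["pixels"],cv2.COLOR_BGR2HSV); m=cv2.inRange(hsv,(100,120,30),(130,255,255))
n,l,st,ce=cv2.connectedComponentsWithStats(m)
for i in range(1,n):
    if st[i,4]>150: print(st[i],at_z(w,*ce[i],.0495))
a=cv2.resize(a,(640,469)); cv2.imwrite("pics/w5.png",cv2.resize(np.vstack([w["pixels"][60:440],a]),None,fx=.7,fy=.7))
E
```

```text
[ 0.52553469 -0.30225737  0.20201471] 0.8991230731673622 9.9833
[ 293  137   53   61 3063] [ 0.48522832 -0.31013835  0.0495    ]
```

View pics/w5.png

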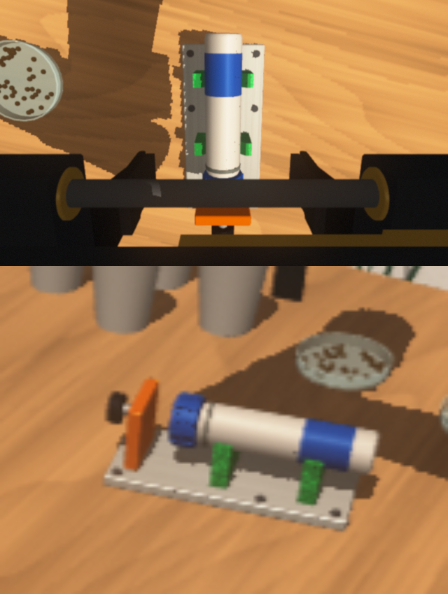

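The tube is seated centrally in both Vs, with its cap between the front V-block and the stop, and the gripper is clear.

```bash
python3 -c "
from h import *
print(finish_job())"
```

```text
the job is handed in; nothing more can be done
None
```

The blue-capped tube is resting in both V-blocks, cap towards the orange stop. The gripper has let go and is clear, and the red and yellow tubes were left in the rack; the job was handed in at about 10 s, but no verdict came back.

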